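# Cull the chipped casting and put it in the repair jig

## Robot

A 6-joint arm with a two-finger parallel gripper is mounted at the origin on the work surface. World frame = base frame: x ahead of the robot, y to its left, z up, the work surface at z = 0. Lengths are in m, angles in degrees, forces in N, time in s.
With the tool pointing down it reaches from about 0.325 to 1 m from the base axis. Payload 5.1 kg.
Tool frame: the origin (TCP) lies midway between the tips of the shut fingers; the grasp point (between the pads) lies 19 mm behind it (hold_point_z is the distance from the TCP to the grasp point, in m); z points along the fingers, y is the line along which they close (so a half turn about z gives the same grasp; the last joint's range is limited). The gripper opens to 85 mm and grips with 20 to 120 N. Pads are 22 mm wide; open, the fingers measure 114 mm over their backs; the gripper's body (76 mm by 85 mm) begins 54 mm behind the grasp point. The pads swing forward as they close: fully open they stand 13 mm farther back than shut.
Start: joints at [62.876, 7.093, 94.555, -0, 78.352, -4.733], TCP at [0.248, 0.601, 0.231] pointing down, gripper open.
Joint ranges: [-149.61, 149.61], [-58.7, 133.49], [1.44, 155.28], [-77.14, 257.14], [18.33, 153.61], [-166.67, 166.67]. Speed limits (degrees/s): [147.25, 147.25, 180, 180, 180, 180].

## Interface

Orientations are given as a 3x3 rotation matrix whose columns are the frame's x, y, z axes.
In Python, from workcell import * gives the robot as it stands.
- The arm moves only by the shell command python3 -m crank 'ROWS' [FORCE]. ROWS is JSON, one flat list of numbers, 7 for each row, row after row: the opening, from -1 (shut) to 1 (fully open), then the shift along the tool's x, y, z in units of 12 cm (1.0 is 12 cm), then the turn, a rotation vector about the tool's x, y, z in units of 30 degrees (1.0 is 30 degrees). A call has 1 to 5 rows; each row is the pose to reach, as a shift and turn from the pose commanded when the call began, along the tool's axes at that moment; what a row does not reach only later rows make up. A row lasts 1/8 s, in which the tool goes at most 62.5 mm and 10.7 degrees, less where a joint would pass 70% of its speed; a pose out of reach is approached as far as the arm can. A call with a number of a shift or a turn outside -1 to 1 is refused whole. A call with a gripper value outside its range is refused whole. The fingers move at their own pace and stop on an object; FORCE is the grip in N (left out, the last holds). Time passes only in rows, so rows that repeat a pose let the fingers close. It gives the time, the measured TCP pose, the force, the opening and the grip force at its end, in the units of the state.
- observe(): the state, without advancing time (a new reading comes with each control period).
- get_image(name): name is "side" or "top"; returns a dict with "img" (480x640x3 uint8, blue, green, red), "fx", "fy", "cx", "cy" (pixels), "R" (3x3) and "t" (3): a world point X has camera coordinates R X + t. Camera axes: x right, y down, z forward; pixel columns grow to the right and rows downward; lengths in m; the calibration is good to about 2 mm. A picture is of the moment at which its call begins. There is no depth.
- hand_in(): hands the job in; it is judged then, once.
Trained networks look in a picture, given as the dict that the camera call returned (one of the last four; its "shot" number tells which), for a name from the list of things; names that differ only in an ending like _2 or _b are one class to them, and where a whole thing is asked for, a point or a joint stands for the part that bears it (a point fixed in the world has none). Each returns a list of dicts, best first, with "conf" (0 to 1); they miss things now and then, are a little off and sometimes report something else, mostly with a low value. They report only what shows in the picture. A call takes as long as a camera call.
- masks_of(picture, query): "mask" (480x640 bool, what is visible of it).
- place_of(picture, query): "point" ([x, y, z] in m, in world coordinates, good to about 4 mm: a listed point, or the origin of a listed thing).
The state is a dict: "time": time; "joints": joint angles; "qd": joint speeds; "tau": joint torques, N m; "ee_pos": TCP position; "tool_rot": TCP orientation; "force": force on the tool from outside, world axes, zero at the start; "torque": the same for the moment, N m; "gripper_width": finger opening in m; "grip_force": force on a finger pad.
Only numpy, scipy, OpenCV 4.12 (cv2) and the standard library are available. Lean on these libraries where they do the work, as an engineer would, in place of code of your own. Each camera call takes 0.05 s, during which the arm holds its last target. There are 200 camera calls.

## Task

One of the five grey battlement castings standing on the white curing board has the top corner of one end broken off: lift it out without disturbing its neighbours, set it upright on the cork pad and let go of it. Then take it again the other way, by its broad faces since the jig leaves no room at its ends, and lower it into the repair jig so that it stands upright, square and centred on the white stripe between the two end cheeks, with its broken end at the red cheek. Never drop the casting, and leave the other four castings, the paint jar, the glue bottle and the sanding block where they are.

Things in the scene. Friction and masses are not known exactly. Their poses are not given: they have to be found in the camera images.
- cast_chipped: the casting to cull: like the sound ones (64 mm long in x, 18 mm thick in y, 40 mm tall, 40 g) but the end merlon at its +x end is missing and the wall under it is broken down to 20 mm tall over the last 21 mm. Origin at the centre of the underside of its 64 x 18 mm foot, z up. On the board only its ends (64 mm apart) leave room for fingers: neighbours stand 10 mm from its broad faces.
- chipped_end (a point): on the chipped casting: middle of the lower edge of its broken end, 32 mm from its origin along +x.
- cast_good1: sound grey resin casting of a battlement wall: 64 mm long (x), 18 mm thick (y), 40 mm tall. Solid to 26 mm, with three merlons on top, each 16 mm long and 14 mm tall, at both ends and the middle. Origin at the centre of its underside, z up. To be left standing on the board.
- cast_good2: sound grey resin casting of a battlement wall: 64 mm long (x), 18 mm thick (y), 40 mm tall. Solid to 26 mm, with three merlons on top, each 16 mm long and 14 mm tall, at both ends and the middle. Origin at the centre of its underside, z up. To be left standing on the board.
- cast_good3: sound grey resin casting of a battlement wall: 64 mm long (x), 18 mm thick (y), 40 mm tall. Solid to 26 mm, with three merlons on top, each 16 mm long and 14 mm tall, at both ends and the middle. Origin at the centre of its underside, z up. To be left standing on the board.
- cast_good4: sound grey resin casting of a battlement wall: 64 mm long (x), 18 mm thick (y), 40 mm tall. Solid to 26 mm, with three merlons on top, each 16 mm long and 14 mm tall, at both ends and the middle. Origin at the centre of its underside, z up. To be left standing on the board.
- board: white curing board, fixed, 110 (x) x 150 (y) x 8 mm thick. Origin at the centre of its underside, so its top is at z = 8 mm. The five castings stand on it in a row along its y, 28 mm apart, lengths along its x, in any order.
- pad: cork pad, fixed, 100 x 100 x 4 mm. Origin at the centre of its underside; top at z = 4 mm.
- jig: fixed repair jig: blue base 112 (x) x 70 (y) x 8 mm, two end cheeks 72 mm apart inside, each 10 mm thick, 30 mm wide (y), 34 mm tall above the base. Red cheek at +x, black at -x; y sides open. A white stripe 20 mm wide runs along x between them. A casting fits with 4 mm spare at each end (no room for fingers there). Origin at the centre of its underside.
- jig_seat (a point): centre of the white stripe, on top of the jig's base, 8 mm above the jig's origin: where the middle of the casting's foot belongs. Axes as the jig's.
- jig_red_end (a point): on top of the jig's base, on the stripe, 32 mm from jig_seat towards the red cheek (4 mm short of it): where the lower edge of the broken end belongs.
- paint_jar: loose paint jar, 40 mm across, 45 mm tall, blue cap; to be left alone. Origin at the centre of its underside.
- glue_bottle: loose glue bottle, 34 mm across, 72 mm tall, orange cap; to be left alone. Origin at the centre of its underside.
- sanding_block: loose pale wooden sanding block with a black sole, 30 (x) x 66 (y) x 25 mm; to be left alone. Origin at the centre of its underside.

How it is judged (in metres and radians):
On the way:
1. the chipped casting stands upright on the cork pad, let go and at rest (horizontal distance between cast_chipped and pad below 0.05 m and z of cast_chipped in the frame of pad below 0.008 m and angle between cast_chipped's own z axis and vertical below 0.12 rad and contact force between cast_chipped and the fingers below 0.05 N and linear speed of cast_chipped below 0.02 m/s), for 0.2 s.
At the end, for the whole second after the job is handed in: Chipped casting at rest on the jig base: centre within 8 mm of the stripe centre, height within 4 mm, upright to 0.1 rad, square to 0.2 rad, broken end within 15 mm of its place at the red cheek. Sound castings upright, within 12 mm of their starts; jar, bottle, block within 20 mm (horizontal distance between cast_chipped and jig_seat below 0.008 m and z of cast_chipped in the frame of jig_seat below 0.004 m and horizontal distance between chipped_end and jig_red_end below 0.015 m and angle between the x axis of cast_chipped and the x axis of jig, either way round below 0.2 rad and angle between cast_chipped's own z axis and vertical below 0.1 rad and linear speed of cast_chipped below 0.02 m/s and distance of each of cast_good1, cast_good2, cast_good3, cast_good4 from where it was at the start of the episode below 0.012 m and angle between each of cast_good1, cast_good2, cast_good3, cast_good4's own z axis and vertical below 0.15 rad and distance of each of paint_jar, glue_bottle, sanding_block from where it was at the start of the episode below 0.02 m); the robot touches nothing.
It fails at once if the chipped casting falls or flies free of the fingers (faster than 0.45 m/s, a drop of about 10 mm) (contact force between cast_chipped and the fingers below 0.05 N and linear speed of cast_chipped above 0.45 m/s).
It fails at once if a sound casting is moved more than 12 mm or tipped (distance of any of cast_good1, cast_good2, cast_good3, cast_good4 from where it was at the start of the episode above 0.012 m or angle between any of cast_good1, cast_good2, cast_good3, cast_good4's own z axis and vertical above 0.3 rad).
It fails at once if the paint jar, glue bottle or sanding block is moved more than 20 mm (distance of any of paint_jar, glue_bottle, sanding_block from where it was at the start of the episode above 0.02 m).
It also fails if it takes over 61 s, if anything falls off the work surface, if the arm or the gripper's body presses on something with over 40 N, if the wrist force passes 120 N, or if a joint passes its speed limit or range.

## Working session

There is one attempt and no reset: what is moved stays moved. The work goes in short steps, Python scripts to look and compute and a shell command to move; the robot and the scene stay as the last step left them, time stands still between calls to the robot, and variables do not carry over. Pictures are saved under pics/ and viewed, at most 10 in all, crops included, and the job is handed in when it is done.

```bash
mkdir -p pics; ls
python3 - <<'E'
from workcell import *
import cv2,numpy as np
s=observe();print(s['time'],s['ee_pos'],np.round(s['tool_rot'],3),s['gripper_width'])
for n in ("top","side"):
    p=get_image(n);cv2.imwrite(f"pics/{n}0.png",p["img"])
    print(n,p['fx'],p['cx'],p['cy'],np.round(p['R'],3).tolist(),np.round(p['t'],3))
    for q in ["cast_chipped","chipped_end","cast_good1","board","pad","jig","jig_seat","jig_red_end","paint_jar","glue_bottle","sanding_block"]:
        print(q,[(np.round(d['point'],3).tolist(),round(d['conf'],2)) for d in place_of(p,q)][:6])
E
```

```text
pics
0.0 [0.2473573  0.600452   0.23006805] [[-0.925  0.381 -0.001]
 [ 0.381  0.925 -0.002]
 [ 0.    -0.002 -1.   ]] 0.08522836795713844
top 559.0729273181438 319.35055491460537 231.86751062923562 [[0.009, -1.0, -0.006], [-0.991, -0.008, -0.134], [0.134, 0.007, -0.991]] [-0.01   0.592  0.91 ]
cast_chipped [([0.502, -0.279, 0.012], 0.63)]
chipped_end [([0.53, -0.293, 0.006], 0.97), ([0.519, -0.231, 0.01], 0.21), ([0.589, 0.246, 0.005], 0.16)]
cast_good1 [([0.519, -0.233, 0.007], 0.89), ([0.523, -0.202, 0.009], 0.59), ([0.492, -0.312, 0.007], 0.56), ([0.509, -0.258, 0.004], 0.55)]
board [([0.504, -0.26, 0.003], 0.72), ([0.587, 0.245, 0.007], 0.54)]
pad [([0.496, 0.012, 0.0], 0.68)]
jig [([0.552, 0.25, -0.001], 0.68)]
jig_seat [([0.553, 0.25, 0.006], 0.91), ([0.497, 0.013, -0.002], 0.51)]
jig_red_end [([0.585, 0.248, 0.008], 0.9)]
paint_jar [([0.692, 0.096, 0.006], 0.62)]
glue_bottle [([0.685, -0.003, 0.001], 0.6)]
sanding_block [([0.677, -0.089, 0.002], 0.64), ([0.52, -0.232, 0.008], 0.54), ([0.492, -0.312, 0.006], 0.24)]
side 532.7219064430583 322.23821499497524 242.82548336160752 [[0.728, -0.685, -0.015], [-0.436, -0.446, -0.782], [0.529, 0.576, -0.623]] [-0.427  0.271  0.663]
cast_chipped [([0.496, -0.283, 0.008], 0.77)]
chipped_end [([0.528, -0.297, 0.013], 0.69)]
cast_good1 [([0.517, -0.235, 0.005], 0.79), ([0.517, -0.204, 0.008], 0.78), ([0.492, -0.315, 0.004], 0.71), ([0.507, -0.26, 0.006], 0.59)]
board [([0.508, -0.262, -0.004], 0.59)]
pad [([0.499, 0.018, 0.003], 0.75)]
jig [([0.551, 0.252, -0.0], 0.84), ([0.497, -0.285, 0.004], 0.2)]
jig_seat [([0.552, 0.249, 0.007], 0.76)]
jig_red_end [([0.582, 0.244, 0.008], 0.68)]
paint_jar [([0.69, 0.091, -0.0], 0.57), ([0.505, -0.26, 0.007], 0.42), ([0.497, -0.284, 0.003], 0.23)]
glue_bottle [([0.686, -0.007, -0.001], 0.7)]
sanding_block [([0.672, -0.093, 0.002], 0.61)]
```

View pics/top0.png

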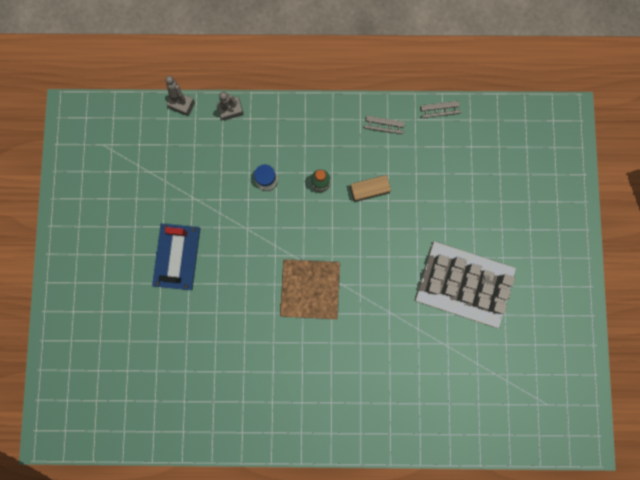

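View pics/side0.png

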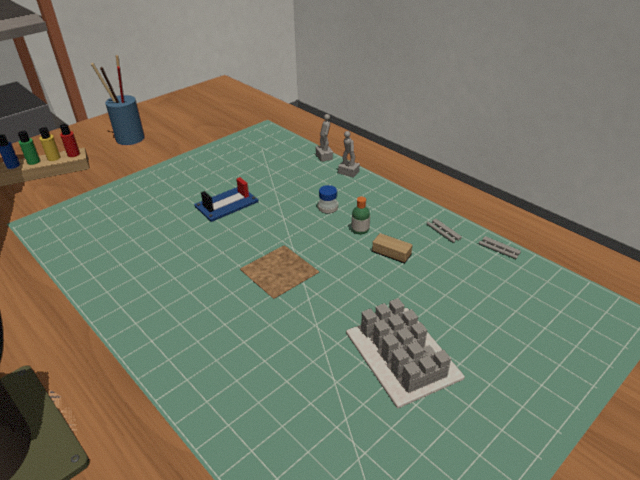

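```bash
cat > h.py <<'E'
from workcell import *
import cv2,numpy as np
def yawR(d): a=np.radians(d); return np.array([[np.cos(a),-np.sin(a),0],[np.sin(a),np.cos(a),0],[0,0,1]])
def proj(p,X): c=np.asarray(X)@p['R'].T+p['t']; return c[:,:2]/c[:,2:]*[p['fx'],p['fy']]+[p['cx'],p['cy']]
def box(o,yaw,x0,x1,y0,y1,z0,z1):
    P=np.array([[x,y,z] for z in(z0,z1) for x,y in((x0,y0),(x1,y0),(x1,y1),(x0,y1))]); return P@yawR(yaw).T+o
def draw(img,p,B,col,k,off):
    q=((proj(p,B)-off+.5)*k).astype(int)
    for a,b in [(0,1),(1,2),(2,3),(3,0),(4,5),(5,6),(6,7),(7,4),(0,4),(1,5),(2,6),(3,7)]: cv2.line(img,tuple(q[a].tolist()),tuple(q[b].tolist()),col,1)
def crop(p,c,w,h,k):
    u=proj(p,[c])[0]; o=np.array([int(u[0]-w/2),int(u[1]-h/2)]).clip(0,[640-w,480-h])
    return cv2.resize(p['img'][o[1]:o[1]+h,o[0]:o[0]+w],None,fx=k,fy=k,interpolation=cv2.INTER_CUBIC),o
def togo(pos,yaw_y,tcp=None):
    """rows' shift/turn from the present pose to pos, tool down, tool y at yaw"""
    s=observe();R=np.array(s['tool_rot']);t=np.array(s['ee_pos'])
    d=R.T@(np.array(pos)-t)/.12
    a=np.radians(yaw_y);y=np.array([np.cos(a),np.sin(a),0]);z=np.array([0,0,-1.]);G=np.c_[np.cross(y,z),y,z]
    r=cv2.Rodrigues(R.T@G)[0].ravel(); return np.round(d,3),np.round(np.degrees(r)/30,3)
E
python3 - <<'E'
from h import *
O=[]
bc=np.array([.5075,-.2583,0]);by=-15
jc=np.array([.552,.250,0]);jy=-6
for n in("top","side"):
    p=get_image(n)
    im,o=crop(p,[.505,-.26,.02],130,110,3)
    draw(im,p,box(bc,by,-.055,.055,-.075,.075,0,.008),(255,0,255),3,o)
    cc=bc+yawR(by)@[0,-.028,.008]
    draw(im,p,box(cc,by,-.032,.032,-.009,.009,0,.026),(0,255,0),3,o)
    j,o=crop(p,[.552,.25,.02],130,110,3)
    draw(j,p,box(jc,jy,-.056,.056,-.035,.035,0,.008),(255,0,255),3,o)
    draw(j,p,box(jc,jy,.036,.046,-.015,.015,.008,.042),(0,255,0),3,o)
    draw(j,p,box(jc,jy,-.046,-.036,-.015,.015,.008,.042),(0,255,0),3,o)
    O.append(np.hstack([im,j]))
im=np.vstack(O);print(im.shape);cv2.imwrite("pics/ov.png",im[:600,:800] if im.shape[0]<=600 else cv2.resize(im,(700,592)))
print(cc,togo([cc[0],cc[1],.10],by), togo([.53,-.05,.2],30))
E
```

```text
(660, 780, 3)
[ 0.50025307 -0.28534592  0.008     ] (array([-4.76 , -6.027,  1.095]), array([-0.   ,  0.   ,  2.754])) (array([-4.242, -4.119,  0.261]), array([-0.   ,  0.   ,  1.254]))
```

View pics/ov.png

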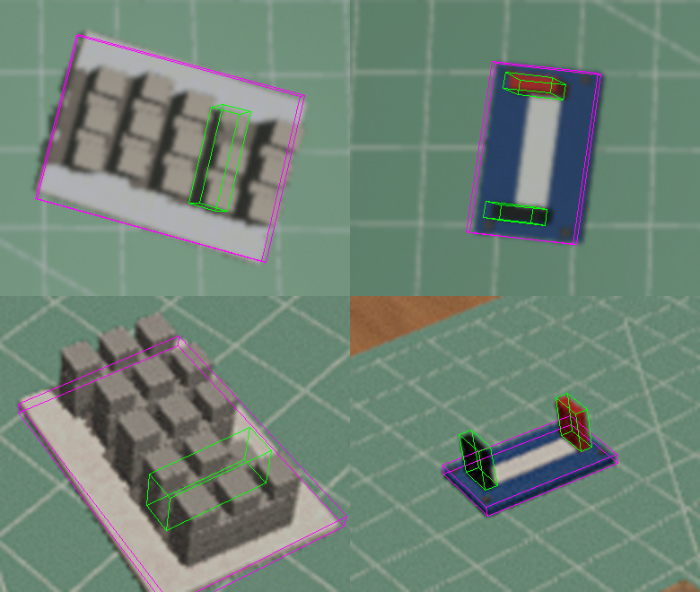

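```bash
for i in 1; do :; done
python3 -m crank '[1,-0.79,-1,0,0,0,0, 1,-0.79,-1,0,0,0,0, 1,-0.79,-1,0,0,0,0]' 30
python3 -m crank '[1,-0.79,-1,0,0,0,0, 1,-0.79,-1,0,0,0,0, 1,-0.79,-1,0,0,0,0]'
python3 -m crank '[1,-0.79,-1,0,0,0,0, 1,-0.79,-1,0,0,0,0, 1,-0.79,-1,0,0,0,0]'
python3 -m crank '[1,-0.79,-1,0,0,0,0, 1,-0.79,-1,0,0,0,0, 1,-0.79,-1,0,0,0,0]'
python3 -m crank '[1,-0.79,-1,0,0,0,0, 1,-0.79,-1,0,0,0,0, 1,-0.79,-1,0,0,0,0]'
python3 -m crank '[1,-0.79,-1,0,0,0,0, 1,-0.79,-1,0,0,0,0, 1,-0.79,-1,0,0,0,0]'
python3 -m crank '[1,0,0,0,0,0,1, 1,0,0,0,0,0,1, 1,0,0,0,0,0,1]'
python3 -m crank '[1,0,0,0,0,0,1, 1,0,0,0,0,0,1, 1,0,0,0,0,0,1]'
python3 -m crank '[1,0,0,0,0,0,0.75, 1,0,0,0,0,0,0.75, 1,0,0,0,0,0,0.75, 1,0,0,0,0,0,0.75]'
python3 -c "
from h import *
print(observe()['time'],togo([.500,-.284,.09],-15))"
```

```text
time: 1.68
ee_pos: [0.29, 0.4516, 0.2312]
tool_rot: [[-0.924, 0.382, 0.0], [0.382, 0.924, -0.0], [-0.0, -0.0, -1.0]]
force: [0.2, 0.7, 0.2]
gripper_width: 0.0853
grip_force: 0.0
time: 2.05
ee_pos: [0.3319, 0.3046, 0.2314]
tool_rot: [[-0.924, 0.383, 0.001], [0.383, 0.924, 0.0], [-0.001, 0.0, -1.0]]
force: [0.1, 1.0, 0.5]
gripper_width: 0.0851
grip_force: 0.0
time: 2.42
ee_pos: [0.3739, 0.1574, 0.2316]
tool_rot: [[-0.923, 0.384, 0.001], [0.384, 0.923, -0.0], [-0.001, 0.0, -1.0]]
force: [0.3, -0.3, 0.1]
gripper_width: 0.0855
grip_force: 0.0
time: 2.8
ee_pos: [0.4158, 0.0101, 0.2317]
tool_rot: [[-0.923, 0.384, 0.001], [0.384, 0.923, -0.0], [-0.001, -0.0, -1.0]]
force: [-0.9, -0.7, -0.0]
gripper_width: 0.0855
grip_force: 0.0
time: 3.18
ee_pos: [0.4576, -0.1372, 0.2315]
tool_rot: [[-0.923, 0.384, 0.0], [0.384, 0.923, -0.0], [-0.0, -0.0, -1.0]]
force: [-0.1, 0.5, -0.8]
gripper_width: 0.0855
grip_force: 0.0
time: 3.55
ee_pos: [0.4995, -0.2844, 0.2312]
tool_rot: [[-0.924, 0.383, -0.0], [0.383, 0.924, -0.0], [-0.0, -0.0, -1.0]]
force: [0.3, 0.6, 0.3]
gripper_width: 0.0854
grip_force: 0.0
time: 3.92
ee_pos: [0.4992, -0.2816, 0.2313]
tool_rot: [[-0.606, 0.796, -0.0], [0.796, 0.606, 0.0], [0.0, -0.0, -1.0]]
force: [0.1, 0.2, 0.2]
gripper_width: 0.0854
grip_force: 0.0
time: 4.3
ee_pos: [0.4993, -0.2814, 0.2314]
tool_rot: [[-0.127, 0.992, 0.0], [0.992, 0.127, -0.0], [-0.0, 0.0, -1.0]]
force: [-0.4, -0.3, -0.2]
gripper_width: 0.0856
grip_force: 0.0
time: 4.8
ee_pos: [0.4993, -0.2814, 0.2314]
tool_rot: [[0.255, 0.967, 0.0], [0.967, -0.255, -0.0], [-0.0, 0.0, -1.0]]
force: [0.1, -0.9, -0.4]
gripper_width: 0.0855
grip_force: 0.0
4.8 (array([-0.019,  0.011,  1.178]), array([0.   , 0.   , 0.008]))
```

```bash
python3 -m crank '[1,-0.02,0.01,1,0,0,0, 1,-0.02,0.01,1,0,0,0, 1,-0.02,0.01,1,0,0,0]' | head -2
cat >> h.py <<'E'
def cast(im,p,o,yaw,k,off,chip=True):
    draw(im,p,box(o,yaw,-.032,.011 if chip else .032,-.009,.009,0,.026),(0,255,0),k,off)
    draw(im,p,box(o,yaw,.011,.032,-.009,.009,0,.020),(0,255,255),k,off)
    for c in (-.024,0): draw(im,p,box(o,yaw,c-.008,c+.008,-.009,.009,.026,.040),(0,255,0),k,off)
E
python3 - <<'E'
from h import *
O=[]
for n in("top","side"):
    p=get_image(n)
    im,o=crop(p,[.505,-.26,.02],95,95,6)
    raw=im.copy()
    cast(im,p,np.array([.500,-.284,.008]),-15,6,o)
    O.append(cv2.resize(np.vstack([raw,im]),(300,600)) if n=="top" else cv2.resize(np.vstack([raw,im]),(300,600)))
    for q in("cast_chipped","chipped_end"):print(n,q,[(np.round(d['point'],3).tolist(),round(d['conf'],2)) for d in place_of(p,q)][:2])
cv2.imwrite("pics/ov2.png",np.hstack(O))
E
```

```text
time: 5.18
ee_pos: [0.4963, -0.2816, 0.1057]
top cast_chipped [([0.496, -0.282, 0.011], 0.73)]
top chipped_end [([0.528, -0.294, 0.011], 0.91)]
side cast_chipped [([0.501, -0.287, 0.004], 0.9)]
side chipped_end [([0.525, -0.296, 0.008], 0.8)]
```

View pics/ov2.png

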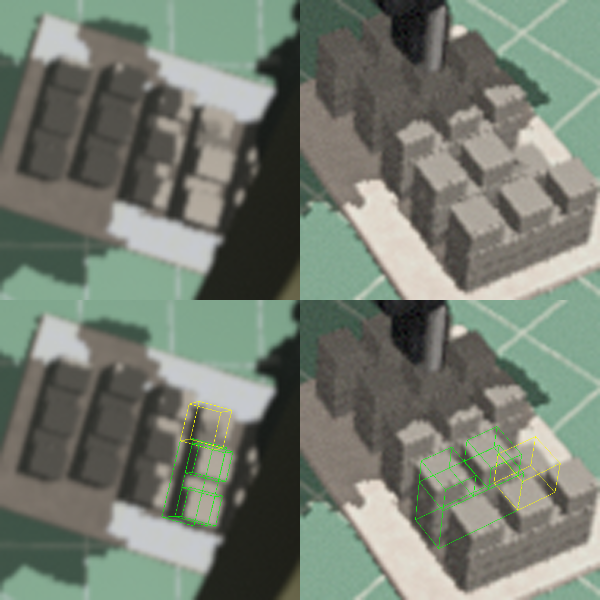

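```bash
python3 -c "
from h import *
for i in range(2): print(observe()['ee_pos'],togo([.4985,-.2855,.006],-15))"
```

```text
[ 0.50162778 -0.28525739  0.11484426] (array([-0.007, -0.03 ,  0.907]), array([0.01 , 0.004, 0.004]))
[ 0.50162778 -0.28525739  0.11484426] (array([-0.007, -0.03 ,  0.907]), array([0.01 , 0.004, 0.004]))
```

```bash
python3 -m crank '[1,0,-0.03,0.2,0,0,0, 1,0,-0.03,0.35,0,0,0, 1,0,-0.03,0.5,0,0,0, 1,0,-0.03,0.5,0,0,0, 1,0,-0.03,0.5,0,0,0]' 
python3 -c "
from h import *
get_image('side');print(observe()['ee_pos'],togo([.4985,-.2855,.006],-15))"
```

```text
time: 6.1
ee_pos: [0.4967, -0.2833, 0.0517]
tool_rot: [[0.257, 0.966, 0.001], [0.966, -0.257, -0.0], [-0.0, 0.001, -1.0]]
force: [0.9, 0.2, 0.1]
gripper_width: 0.0851
grip_force: 0.0
[ 0.49694768 -0.2835181   0.05210715] (array([-0.012,  0.016,  0.384]), array([0.002, 0.001, 0.004]))
```

```bash
python3 -m crank '[1,-0.01,0.01,0.08,0,0,0, 1,-0.01,0.01,0.16,0,0,0, 1,-0.01,0.01,0.23,0,0,0, 1,-0.01,0.01,0.3,0,0,0, 1,-0.01,0.01,0.3,0,0,0]' 
python3 -m crank '[1,0,0,0.04,0,0,0, 1,0,0,0.08,0,0,0, 1,0,0,0.08,0,0,0, 1,0,0,0.08,0,0,0]'
python3 - <<'E'
from h import *
p=get_image('side');print(togo([.4985,-.2855,.006],-15))
im,o=crop(p,[.505,-.26,.02],100,75,6);cv2.imwrite("pics/d1.png",im)
E
```

```text
time: 6.78
ee_pos: [0.4965, -0.2841, 0.0141]
tool_rot: [[0.257, 0.966, -0.002], [0.966, -0.257, 0.001], [0.001, -0.002, -1.0]]
force: [-0.0, 0.3, -0.4]
gripper_width: 0.0853
grip_force: 0.0
time: 7.28
ee_pos: [0.4972, -0.2846, 0.0058]
tool_rot: [[0.257, 0.966, 0.0], [0.966, -0.257, -0.0], [-0.0, 0.0, -1.0]]
force: [-0.2, -0.2, -0.1]
gripper_width: 0.0856
grip_force: 0.0
(array([-0.004,  0.011, -0.   ]), array([0.001, 0.   , 0.004]))
```

View pics/d1.png

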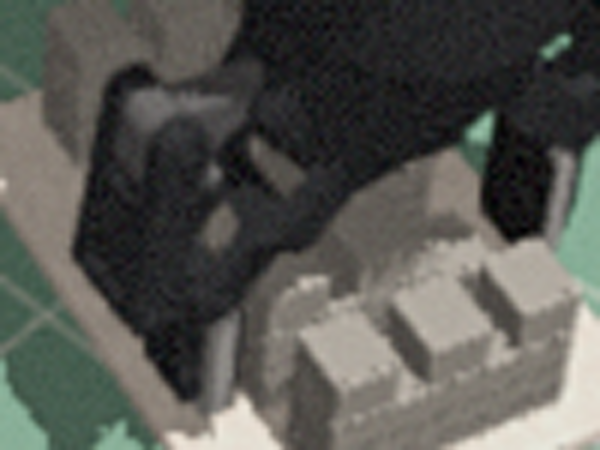

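```bash
python3 -m crank '[0.7,0,0.01,0,0,0,0, 0.6,0,0.01,0,0,0,0, 0.5,0,0.01,0,0,0,0, 0.4,0,0.01,0,0,0,0, 0.3,0,0.01,0,0,0,0]' 30
python3 -m crank '[0.2,0,0,0,0,0,0, 0.2,0,0,0,0,0,0, 0.2,0,0,0,0,0,0]' 30
```

```text
time: 7.95
ee_pos: [0.4985, -0.285, 0.0062]
tool_rot: [[0.257, 0.966, 0.0], [0.966, -0.257, -0.0], [-0.0, 0.0, -1.0]]
force: [-1.9, 1.2, 5.3]
gripper_width: 0.0639
grip_force: 33.8
time: 8.32
ee_pos: [0.4985, -0.2851, 0.0062]
tool_rot: [[0.257, 0.966, 0.0], [0.966, -0.257, -0.0], [-0.0, 0.0, -1.0]]
force: [-2.3, 1.3, 4.9]
gripper_width: 0.0636
grip_force: 33.9
```

```bash
python3 -m crank '[0.2,0,0,-0.03,0,0,0, 0.2,0,0,-0.1,0,0,0, 0.2,0,0,-0.2,0,0,0, 0.2,0,0,-0.35,0,0,0, 0.2,0,0,-0.5,0,0,0]' 30
python3 -m crank '[0.2,0,0,-0.2,0,0,0, 0.2,0,0,-0.4,0,0,0, 0.2,0,0,-0.5,0,0,0, 0.2,0,0,-0.5,0,0,0]' 30
python3 - <<'E'
from h import *
p=get_image('side')
s=observe();print(s['ee_pos'],togo([.497,.014,.12],0))
im,o=crop(p,[.505,-.26,.08],130,100,5);cv2.imwrite("pics/l1.png",im)
for i in("top","side"):
  q=get_image(i);print([(np.round(d['point'],3).tolist(),round(d['conf'],2)) for d in place_of(q,"pad")][:2])
E
```

```text
time: 8.95
ee_pos: [0.4987, -0.2851, 0.0675]
tool_rot: [[0.257, 0.966, 0.001], [0.966, -0.257, -0.001], [-0.0, 0.001, -1.0]]
force: [0.2, 0.7, -0.5]
gripper_width: 0.0635
grip_force: 33.1
time: 9.45
ee_pos: [0.499, -0.2854, 0.1273]
tool_rot: [[0.257, 0.966, 0.002], [0.966, -0.257, -0.002], [-0.001, 0.003, -1.0]]
force: [0.3, -0.6, -1.0]
gripper_width: 0.0633
grip_force: 33.1
[ 0.49833758 -0.28489939  0.12596163] (array([ 2.404, -0.651,  0.049]), array([ 0.001,  0.   , -0.496]))
[([0.495, 0.014, -0.004], 0.6)]
[([0.498, 0.014, 0.002], 0.71)]
```

View pics/l1.png

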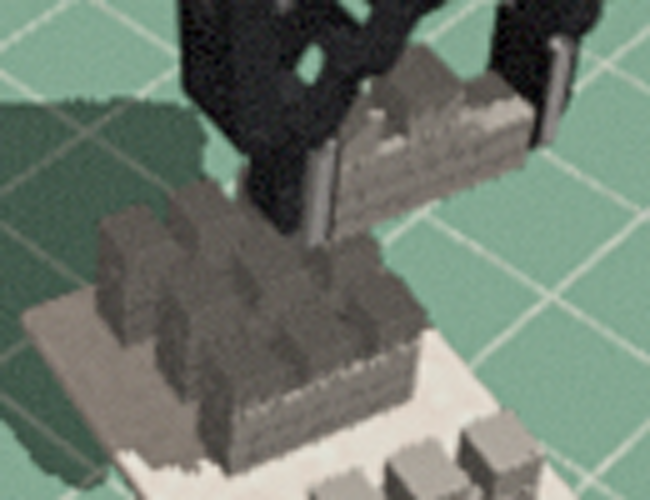

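```bash
python3 -m crank '[0.2,0.2,-0.05,0,0,0,0, 0.2,0.6,-0.16,0,0,0,0, 0.2,0.98,-0.27,0,0,0,0]' 30 >/dev/null
python3 -m crank '[0.2,0.4,-0.11,0,0,0,0, 0.2,0.75,-0.2,0,0,0,0, 0.2,0.98,-0.27,0,0,0,0]' 30 >/dev/null
python3 -m crank '[0.2,0.2,-0.05,0,0,0,0, 0.2,0.35,-0.09,0,0,0,0, 0.2,0.44,-0.11,0,0,0,0, 0.2,0.44,-0.11,0,0,0,0]' 30
python3 -m crank '[0.2,0,0,0.2,0,0,0, 0.2,0,0,0.4,0,0,0, 0.2,0,0,0.6,0,0,0, 0.2,0,0,0.7,0,0,0, 0.2,0,0,0.7,0,0,0]' 30
python3 -c "
from h import *
get_image('side');s=observe();print(s['ee_pos'],s['grip_force'],togo([.497,.014,.0035],-15))"
```

```text
time: 10.95
ee_pos: [0.4969, 0.014, 0.1256]
tool_rot: [[0.256, 0.967, -0.0], [0.967, -0.256, -0.0], [-0.0, -0.0, -1.0]]
force: [0.2, -0.1, -1.2]
gripper_width: 0.0635
grip_force: 33.1
time: 11.58
ee_pos: [0.4964, 0.0131, 0.041]
tool_rot: [[0.258, 0.966, -0.002], [0.966, -0.258, 0.0], [-0.0, -0.002, -1.0]]
force: [0.3, -0.3, -0.9]
gripper_width: 0.0637
grip_force: 33.2
[0.49717919 0.01312058 0.04191204] 33.15891332924366 (array([ 0.007, -0.003,  0.32 ]), array([-0.   ,  0.   ,  0.003]))
```

```bash
python3 -m crank '[0.2,0,0,0.1,0,0,0, 0.2,0,0,0.2,0,0,0, 0.2,0,0,0.27,0,0,0, 0.2,0,0,0.3,0,0,0, 0.2,0,0,0.3,0,0,0]' 30
python3 -m crank '[0.2,0,0,0.01,0,0,0, 0.2,0,0,0.01,0,0,0, 0.2,0,0,0.01,0,0,0]' 30
```

```text
time: 12.25
ee_pos: [0.4967, 0.0135, 0.0053]
tool_rot: [[0.257, 0.966, -0.001], [0.966, -0.257, 0.0], [-0.0, -0.001, -1.0]]
force: [-0.9, 0.4, -0.2]
gripper_width: 0.0632
grip_force: 33.2
time: 12.62
ee_pos: [0.4972, 0.0135, 0.0048]
tool_rot: [[0.257, 0.966, 0.001], [0.966, -0.257, -0.0], [0.0, 0.001, -1.0]]
force: [-0.5, -0.2, -0.8]
gripper_width: 0.0635
grip_force: 33.2
```

```bash
python3 -m crank '[0.2,0,0,0.013,0,0,0, 0.2,0,0,0.013,0,0,0, 0.2,0,0,0.013,0,0,0]' 30
python3 -m crank '[0.2,0,0,0.008,0,0,0, 0.2,0,0,0.008,0,0,0, 0.2,0,0,0.008,0,0,0]' 30
```

```text
time: 13.0
ee_pos: [0.4969, 0.0135, 0.0029]
tool_rot: [[0.257, 0.966, -0.0], [0.966, -0.257, 0.0], [-0.0, -0.0, -1.0]]
force: [-0.3, 0.1, -0.5]
gripper_width: 0.0637
grip_force: 33.2
time: 13.38
ee_pos: [0.4971, 0.0135, 0.0022]
tool_rot: [[0.257, 0.966, 0.0], [0.966, -0.257, -0.0], [0.0, 0.0, -1.0]]
force: [-1.8, 0.4, 1.7]
gripper_width: 0.0634
grip_force: 33.7
```

```bash
python3 -m crank '[0.55,0,0,0,0,0,0, 0.6,0,0,0,0,0,0, 0.7,0,0,0,0,0,0, 1,0,0,0,0,0,0, 1,0,0,0,0,0,0]' 30
python3 -m crank '[1,0,0,-0.1,0,0,0, 1,0,0,-0.3,0,0,0, 1,0,0,-0.6,0,0,0, 1,0,0,-0.9,0,0,0, 1,0,0,-0.9,0,0,0]' 30
python3 - <<'E'
from h import *
O=[]
for n in("top","side"):
    p=get_image(n)
    print(n,[[(np.round(d['point'],3).tolist(),round(d['conf'],2)) for d in place_of(p,q)][:1] for q in("cast_chipped","chipped_end")])
    im,o=crop(p,[.497,.013,.02],80,100,5);cast(im,p,np.array([.497,.0135,.004]),-15,5,o);O.append(im)
cv2.imwrite("pics/pad.png",np.hstack(O));print(togo([.497,.0135,.02],75))
E
```

```text
time: 14.0
ee_pos: [0.497, 0.0135, 0.002]
tool_rot: [[0.257, 0.966, -0.0], [0.966, -0.257, -0.0], [-0.0, -0.0, -1.0]]
force: [-0.0, 0.3, 0.7]
gripper_width: 0.0853
grip_force: 0.0
time: 14.62
ee_pos: [0.4999, 0.0133, 0.1147]
tool_rot: [[0.257, 0.966, 0.008], [0.966, -0.257, -0.001], [0.002, 0.008, -1.0]]
force: [-0.0, -0.2, -0.5]
gripper_width: 0.0856
grip_force: 0.0
top [[], []]
side [[([0.498, 0.011, 0.003], 0.89)], [([0.53, 0.001, 0.004], 0.6)]]
(array([0.002, 0.011, 0.737]), array([-0.005, -0.003, -2.996]))
```

View pics/pad.png

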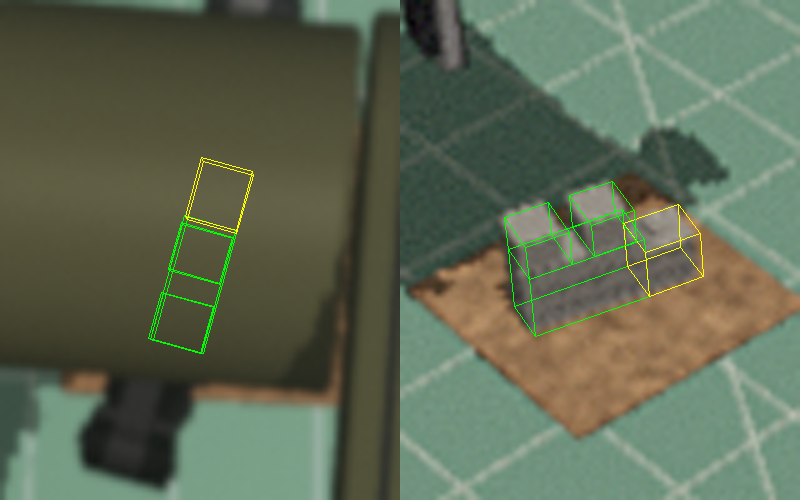

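```bash
python3 -m crank '[1,0,0,0,0,0,-0.35, 1,0,0,0,0,0,-0.7, 1,0,0,0,0,0,-1]' >/dev/null
python3 -m crank '[1,0,0,0,0,0,-0.35, 1,0,0,0,0,0,-0.7, 1,0,0,0,0,0,-1]' >/dev/null
python3 -m crank '[1,0,0,0,0,0,-0.35, 1,0,0,0,0,0,-0.7, 1,0,0,0,0,0,-1, 1,0,0,0,0,0,-1]' >/dev/null
python3 -m crank '[1,0,0,0.15,0,0,0, 1,0,0,0.3,0,0,0, 1,0,0,0.4,0,0,0, 1,0,0,0.45,0,0,0, 1,0,0,0.45,0,0,0]'
python3 -c "
from h import *
p=get_image('side');s=observe();print(s['ee_pos'],togo([.497,.0135,.008],75))
print([[(np.round(d['point'],3).tolist(),round(d['conf'],2)) for d in place_of(p,q)][:1] for q in('cast_chipped','chipped_end')])"
```

```text
time: 16.8
ee_pos: [0.4967, 0.0135, 0.0554]
tool_rot: [[-0.966, 0.257, -0.001], [0.257, 0.966, 0.0], [0.001, -0.0, -1.0]]
force: [0.0, -0.0, -0.5]
gripper_width: 0.0853
grip_force: 0.0
[0.49711169 0.01345919 0.05602043] (array([0.001, 0.   , 0.4  ]), array([0.   , 0.   , 0.003]))
[[([0.497, 0.013, 0.003], 0.96)], [([0.526, 0.002, 0.003], 0.57)]]
```

```bash
python3 -m crank '[1,0,0,0.1,0,0,0, 1,0,0,0.2,0,0,0, 1,0,0,0.3,0,0,0, 1,0,0,0.4,0,0,0, 1,0,0,0.4,0,0,0]'
python3 -m crank '[0.4,0,0,0,0,0,0, 0,0,0,0,0,0,0, -0.3,0,0,0,0,0,0, -0.45,0,0,0,0,0,0, -0.55,0,0,0,0,0,0]' 25
python3 -m crank '[-0.65,0,0,0,0,0,0, -0.75,0,0,0,0,0,0, -0.8,0,0,0,0,0,0, -0.8,0,0,0,0,0,0]' 25
```

```text
time: 17.58
ee_pos: [0.4957, 0.0136, 0.0064]
tool_rot: [[-0.966, 0.257, -0.003], [0.257, 0.966, 0.0], [0.003, -0.001, -1.0]]
force: [0.9, -0.2, -0.3]
gripper_width: 0.0853
grip_force: 0.0
time: 18.2
ee_pos: [0.4971, 0.0136, 0.0082]
tool_rot: [[-0.966, 0.257, 0.0], [0.257, 0.966, 0.0], [-0.0, 0.0, -1.0]]
force: [0.1, 1.4, 0.4]
gripper_width: 0.0197
grip_force: 0.3
time: 18.7
ee_pos: [0.4973, 0.0135, 0.0083]
tool_rot: [[-0.966, 0.257, 0.001], [0.257, 0.966, -0.0], [-0.001, 0.0, -1.0]]
force: [0.2, -0.5, 3.6]
gripper_width: 0.0179
grip_force: 25.0
```

```bash
python3 -m crank '[-0.8,0,0,-0.03,0,0,0, -0.8,0,0,-0.12,0,0,0, -0.8,0,0,-0.3,0,0,0, -0.8,0,0,-0.55,0,0,0, -0.8,0,0,-0.8,0,0,0]' 25
python3 -m crank '[-0.8,0,0,-0.05,0,0,-0.1, -0.8,0,0,-0.05,0,0,-0.2, -0.8,0,0,-0.05,0,0,-0.3, -0.8,0,0,-0.05,0,0,-0.3]' 25
python3 - <<'E'
from h import *
p=get_image('side');s=observe();print(s['ee_pos'],togo([.552,.250,.11],84))
for n in("top","side"):
    p=get_image(n)
    print(n,[[(np.round(d['point'],3).tolist(),round(d['conf'],2)) for d in place_of(p,q)][:1] for q in("jig","jig_seat","jig_red_end","cast_chipped","chipped_end")])
    # white stripe: fit on the plane z=.008
    m=masks_of(p,"jig")[0]["mask"];hsv=cv2.cvtColor(p['img'],cv2.COLOR_BGR2HSV)
    w=(m&(hsv[...,1]<70)&(hsv[...,2]>120)).astype(np.uint8)
    v,u=np.nonzero(w);d=np.c_[(u-p['cx'])/p['fx'],(v-p['cy'])/p['fy'],np.ones(len(u))]@p['R']
    c=-np.array(p['R']).T@p['t'];X=(c+d*((.008-c[2])/d[:,2])[:,None])[:,:2]
    r=cv2.minAreaRect(X.astype(np.float32)*1000);print(len(u),r)
E
```

```text
time: 19.32
ee_pos: [0.4967, 0.0135, 0.1052]
tool_rot: [[-0.966, 0.257, -0.0], [0.257, 0.966, -0.0], [0.0, -0.0, -1.0]]
force: [-0.1, 0.1, -0.3]
gripper_width: 0.0179
grip_force: 24.7
time: 19.82
ee_pos: [0.497, 0.0135, 0.1105]
tool_rot: [[-0.995, 0.103, 0.0], [0.103, 0.995, -0.0], [-0.0, -0.0, -1.0]]
force: [-0.1, 0.1, -0.9]
gripper_width: 0.0173
grip_force: 24.6
[0.49693224 0.01344779 0.11032771] (array([-0.252,  2.008,  0.003]), array([-0.   ,  0.001,  0.002]))
top [[([0.549, 0.251, -0.002], 0.78)], [([0.553, 0.251, 0.008], 0.66)], [([0.587, 0.247, 0.007], 0.76)], [], []]
527 ((562.2899780273438, 244.1944580078125), (63.92737579345703, 91.42428588867188), 85.53970336914062)
side [[([0.55, 0.252, -0.001], 0.88)], [([0.55, 0.251, 0.007], 0.62)], [([0.584, 0.245, 0.009], 0.68)], [([0.495, 0.012, 0.104], 0.73)], [([0.528, 0.008, 0.107], 0.93)]]
238 ((558.4171142578125, 248.35745239257812), (145.43846130371094, 86.81963348388672), 4.894834041595459)
```

```bash
python3 -m crank '[-0.8,-0.02,0.2,0,0,0,0, -0.8,-0.07,0.6,0,0,0,0, -0.8,-0.12,1,0,0,0,0]' 25 >/dev/null
python3 -m crank '[-0.8,-0.05,0.4,0,0,0,0, -0.8,-0.1,0.75,0,0,0,0, -0.8,-0.13,0.95,0,0,0,0, -0.8,-0.13,1,0,0,0,0, -0.8,-0.13,1.0,0,0,0,0]' 25
python3 -m crank '[-0.8,0,0,0.15,0,0,0, -0.8,0,0,0.25,0,0,0, -0.8,0,0,0.3,0,0,0, -0.8,0,0,0.3,0,0,0]' 25
python3 - <<'E'
from h import *
O=[]
for n in("side","top"):
    p=get_image(n)
    s=observe();e=s['ee_pos']
    if n=="side":print(e,togo([.552,.2505,.012],84))
    im,o=crop(p,[.552,.25,.04],80,100,5)
    j=im.copy();cast(j,p,np.array([e[0],e[1],e[2]-.004]),-6,5,o)
    draw(j,p,box(np.array([.552,.2505,0]),-6,-.036,.036,-.010,.010,.008,.008),(255,0,255),5,o)
    O.append(np.hstack([im,j]) if n=="side" else j)
    print(n,[[(np.round(d['point'],3).tolist(),round(d['conf'],2)) for d in place_of(p,q)][:1] for q in("jig","jig_seat","cast_chipped","chipped_end")])
cv2.imwrite("pics/jig1.png",O[0])
E
```

```text
time: 21.58
ee_pos: [0.5512, 0.2485, 0.1097]
tool_rot: [[-0.995, 0.103, -0.001], [0.103, 0.995, -0.001], [0.001, -0.001, -1.0]]
force: [0.2, -0.1, 0.3]
gripper_width: 0.0178
grip_force: 24.6
time: 22.08
ee_pos: [0.5509, 0.2486, 0.0729]
tool_rot: [[-0.995, 0.103, -0.002], [0.103, 0.995, -0.001], [0.002, -0.001, -1.0]]
force: [0.1, -0.6, 0.4]
gripper_width: 0.018
grip_force: 24.6
[0.55136154 0.248907   0.07367245] (array([-0.004,  0.014,  0.514]), array([-0.   , -0.001,  0.003]))
side [[([0.55, 0.252, 0.003], 0.87)], [([0.553, 0.248, 0.005], 0.84)], [([0.552, 0.244, 0.066], 0.59)], [([0.58, 0.242, 0.07], 0.93)]]
top [[([0.552, 0.252, 0.0], 0.67)], [([0.552, 0.248, 0.008], 0.86)], [([0.555, 0.253, 0.071], 0.48)], [([0.583, 0.246, 0.071], 0.56)]]
```

View pics/jig1.png

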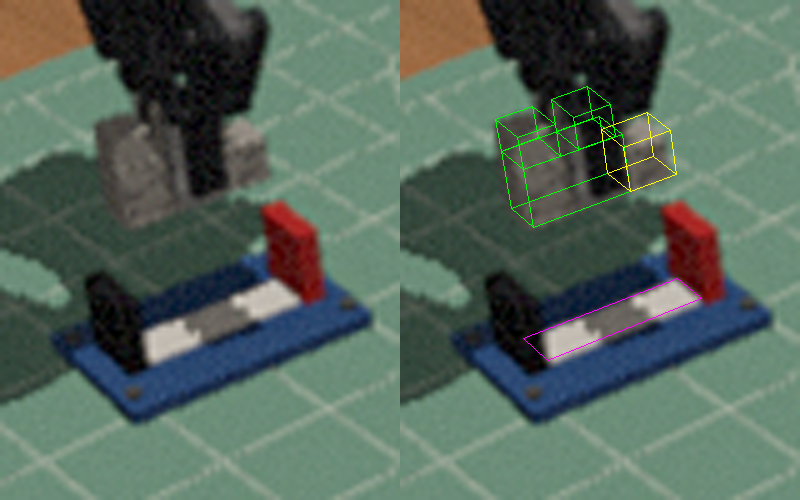

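```bash
python3 -m crank '[-0.8,-0.005,0.01,0.1,0,0,0, -0.8,-0.005,0.01,0.2,0,0,0, -0.8,-0.005,0.01,0.27,0,0,0, -0.8,-0.005,0.01,0.3,0,0,0, -0.8,-0.005,0.01,0.3,0,0,0]' 25
python3 -m crank '[-0.8,0,0,0.05,0,0,0, -0.8,0,0,0.1,0,0,0, -0.8,0,0,0.14,0,0,0, -0.8,0,0,0.16,0,0,0, -0.8,0,0,0.16,0,0,0]' 25
python3 - <<'E'
from h import *
p=get_image('side');print(observe()['ee_pos'],observe()['force'],togo([.552,.2500,.012],84))
im,o=crop(p,[.552,.25,.04],100,100,6);cv2.imwrite("pics/jig2.png",im)
E
```

```text
time: 23.2
ee_pos: [0.552, 0.2502, 0.0375]
tool_rot: [[-0.995, 0.103, -0.001], [0.103, 0.995, -0.0], [0.001, -0.0, -1.0]]
force: [0.1, 0.1, -0.3]
gripper_width: 0.0178
grip_force: 24.6
time: 23.82
ee_pos: [0.552, 0.2502, 0.0185]
tool_rot: [[-0.995, 0.103, -0.0], [0.103, 0.995, -0.0], [0.0, -0.0, -1.0]]
force: [-0.0, 0.2, -1.1]
gripper_width: 0.0176
grip_force: 24.6
[0.55219877 0.25027749 0.01878855] [0.43926721 0.18475341 0.27319099] (array([ 0.001, -0.002,  0.057]), array([-0.   , -0.   ,  0.004]))
```

View pics/jig2.png

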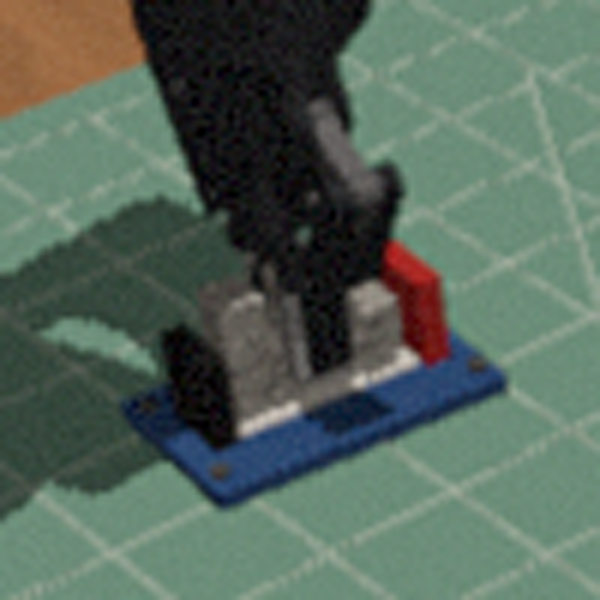

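The casting sits between the cheeks, just above the stripe, with its broken end at the red cheek. I'll lower it until it touches.

```bash
python3 -m crank '[-0.8,0,0,0.02,0,0,0, -0.8,0,0,0.04,0,0,0, -0.8,0,0,0.047,0,0,0, -0.8,0,0,0.047,0,0,0, -0.8,0,0,0.047,0,0,0]' 25
python3 -m crank '[-0.8,0,0,0.006,0,0,0, -0.8,0,0,0.006,0,0,0, -0.8,0,0,0.006,0,0,0]' 25
```

```text
time: 24.5
ee_pos: [0.5522, 0.2503, 0.0132]
tool_rot: [[-0.995, 0.103, 0.0], [0.103, 0.995, 0.0], [-0.0, 0.0, -1.0]]
force: [-0.0, 0.8, -0.2]
gripper_width: 0.0178
grip_force: 24.6
time: 24.88
ee_pos: [0.5522, 0.2503, 0.0124]
tool_rot: [[-0.995, 0.103, -0.0], [0.103, 0.995, 0.0], [0.0, 0.0, -1.0]]
force: [-0.7, 0.1, -0.1]
gripper_width: 0.0175
grip_force: 24.6
```

```bash
python3 -m crank '[-0.8,0,0,0.006,0,0,0, -0.8,0,0,0.006,0,0,0, -0.8,0,0,0.006,0,0,0]' 25 | grep -E "ee_pos|^force"
python3 -m crank '[-0.8,0,0,0.003,0,0,0, -0.8,0,0,0.003,0,0,0, -0.8,0,0,0.003,0,0,0]' 25| grep -E "ee_pos|^force"
```

```text
ee_pos: [0.5523, 0.2503, 0.0123]
force: [-2.9, -1.4, 5.6]
ee_pos: [0.5523, 0.2503, 0.0123]
force: [-4.3, -2.3, 7.7]
```

```bash
python3 -m crank '[-0.8,0,0,-0.006,0,0,0, -0.8,0,0,-0.006,0,0,0, -0.55,0,0,-0.006,0,0,0, -0.4,0,0,-0.006,0,0,0, -0.1,0,0,-0.006,0,0,0]' 25
python3 -m crank '[0.1,0,0,0,0,0,0, 0.1,0,0,0,0,0,0, 0.1,0,0,-0.15,0,0,0, 0.1,0,0,-0.4,0,0,0, 0.1,0,0,-0.7,0,0,0]'
python3 -m crank '[0.1,0,0,-0.4,0,0,0, 0.1,0,0,-0.8,0,0,0, 0.1,0,0,-0.8,0,0,0, 0.1,0,0,-0.8,0,0,0]'
python3 - <<'E'
from h import *
p=get_image('side')
print([[(np.round(d['point'],3).tolist(),round(d['conf'],2)) for d in place_of(p,q)][:1] for q in("jig_seat","cast_chipped","chipped_end","jig_red_end","paint_jar","glue_bottle","sanding_block")])
im,o=crop(p,[.552,.25,.02],80,100,5);j=im.copy();cast(j,p,np.array([.552,.2503,.008]),-6,5,o)
cv2.imwrite("pics/fin.png",np.hstack([im,j]))
E
```

```text
time: 26.25
ee_pos: [0.552, 0.2502, 0.0117]
tool_rot: [[-0.995, 0.103, -0.0], [0.103, 0.995, -0.0], [0.0, -0.0, -1.0]]
force: [-0.0, 0.1, 0.0]
gripper_width: 0.0383
grip_force: 0.0
time: 26.88
ee_pos: [0.552, 0.2502, 0.0977]
tool_rot: [[-0.995, 0.103, -0.0], [0.103, 0.995, -0.0], [0.0, -0.0, -1.0]]
force: [-0.2, 1.4, 0.4]
gripper_width: 0.0469
grip_force: 0.0
time: 27.38
ee_pos: [0.5521, 0.2502, 0.1929]
tool_rot: [[-0.995, 0.103, 0.001], [0.103, 0.995, 0.0], [-0.001, 0.0, -1.0]]
force: [0.3, -0.2, -0.6]
gripper_width: 0.0468
grip_force: 0.0
[[([0.551, 0.246, 0.007], 0.91)], [([0.55, 0.249, 0.003], 0.87)], [([0.585, 0.244, 0.009], 0.87)], [([0.582, 0.246, 0.01], 0.97)], [([0.688, 0.091, 0.001], 0.72)], [([0.687, -0.008, -0.001], 0.67)], [([0.675, -0.093, 0.002], 0.75)]]
```

View pics/fin.png

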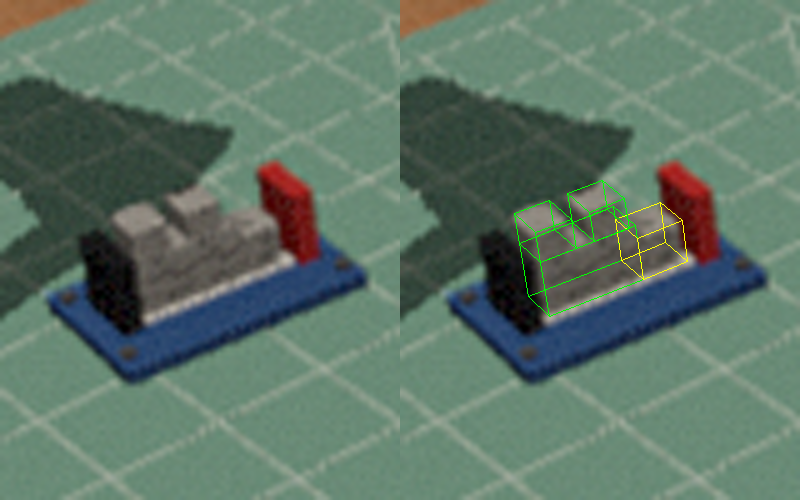

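```bash
python3 -c "
from workcell import *
print(hand_in())"
```

```text
the job is handed in; nothing more can be done
None
```

The chipped casting went from the board to the cork pad and then into the repair jig, where the last picture shows it upright on the stripe, about 2–3 mm off centre, with its broken end at the red cheek; I handed the job in about 27 s in, and no verdict came back.

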